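# Four clicks on the screw feeder's dial, then lock it

### The arm

A 6-joint arm with a two-finger parallel gripper is mounted at the origin on the work surface. World frame = base frame: x ahead of the robot, y to its left, z up, the work surface at z = 0. Lengths are in m, angles in rad, forces in N, time in s.
With the tool pointing down it reaches from about 0.275 to 0.775 m from the base axis. Payload 14.6 kg.
Tool frame: the origin (TCP) lies on the centre line of the jaws, within the pads' length; the fingertips stand ahead of it and the grasp point (between the pads) is the TCP (ctrl.tip_extent is the z of the fingertips in the tool frame, in m); z points along the fingers, y is the line along which they close (so a half turn about z gives the same grasp; the last joint's range is limited). The gripper opens to 85 mm and grips with 20 to 120 N. Pads are 22 mm wide; open, the fingers measure 114 mm over their backs; the gripper's body (76 mm by 85 mm) begins 54 mm behind the grasp point. The pads swing forward as they close: fully open they stand 13 mm farther back than shut.
Start: joints at [-1.278, 0.263, -0.048, 1.259, 0, 1.415], TCP at [0.227, -0.473, 0.25] pointing down, gripper open.
Joint ranges: [-2.65, 2.65], [-0.89, 1.7], [-1.18, 1.37], [-2.13, 2.11], [-1.35, 1.29], [-3.14, 3.14]. Speed limits (rad/s): [1.89, 1.89, 2.57, 2.79, 3.14, 3.14].

### API

Orientations are given as a unit quaternion [w, x, y, z].
In Python, from cell import ctrl gives the robot as it stands. The module is installed in compiled form; this text tells all that it offers.
- The arm moves only by the tool apply_moves, never from a script. Its argument "steps" is a list of rows, each a list of 3 entries, a list of its own where there are three numbers: the opening, from 0 (shut) to 1 (fully open), then the shift along the tool's x, y, z in cm, then the turn about the tool's z in rad. In form: [[jaw, [x, y, z], yaw], ...]. A call has 1 to 5 rows; each row shifts and turns the commanded pose from where the row before left it, along the tool's axes as they then stand; what a row does not reach is not made up. A row lasts 1/8 s, in which the tool goes at most 62.5 mm and 10.7 degrees, less where a joint would pass 70% of its speed; a pose out of reach is approached as far as the arm can. A call with a gripper value outside its range is refused whole. The fingers move at their own pace and stop on an object; "squeeze" is the grip in N (left out, the last holds). Time passes only in rows, so rows that do not move let the fingers close. It gives the time, the measured TCP pose, the force, the opening and the grip force at its end, in the units of the state.
- ctrl.state(): the state, without advancing time (a new reading comes with each control period).
- ctrl.snapshot(name): name is "scene" or "top" or "wrist"; returns a dict with "image" (420x560x3 uint8, red, green, blue), "depth" (420x560 float32, m along the optical axis (not along the pixel's ray), 0 where there is no reading), "fov_y" (degrees; the focal length in pixels is half the picture's height over the tangent of half this angle, whatever the lens; pixels are square), "cx", "cy" (the principal point, pixels), "xyz" and "attitude" of the camera in the world. Camera axes: x right, y down, z forward; pixel columns grow to the right and rows downward; lengths in m; the calibration is good to about 2 mm. A picture is of the moment at which its call begins.
- ctrl.job_done(): hands the job in; it is judged then, once.
Trained networks look in the newest picture that a camera, given by its name, has taken for a name from the list of things; names that differ only in an ending like _2 or _b are one class to them, and where a whole thing is asked for, a point or a joint stands for the part that bears it (a point fixed in the world has none). Each returns a list of dicts, best first, with "score" (0 to 1); they miss things now and then, are a little off and sometimes report something else, mostly with a low value. They report only what shows in the picture. A call takes as long as a camera call.
- ctrl.find_in(camera, thing): "position" ([x, y, z] in m, in the coordinates of the camera as it stood for that picture, good to about 4 mm: the middle of the surface that is visible of it).
The state is a dict: "time_s": time; "q": joint angles; "joint_vel": joint speeds; "joint_torque": joint torques, N m; "tool_pos": TCP position; "tool_rot": TCP orientation; "force": force on the tool from outside, world axes, zero at the start; "moment": the same for the moment, N m; "opening": finger opening in m; "finger_force": force on a finger pad.
Only numpy, scipy, OpenCV 4.12 (cv2) and the standard library are available. Lean on these libraries where they do the work, as an engineer would, in place of code of your own. Each camera call takes 0.05 s, during which the arm holds its last target. There are 200 camera calls.

### The job

Open the screw feeder's gate by four clicks: turn its dial, by the bar handle, clockwise (seen from above) until you have felt exactly four clicks, without ever going on to a fifth. Then gently slide the dial's lock bolt by its upright tab towards the dial until it is fully home, pushing the tab with no more than 25 N. Leave the boxes and tools around it where they are.

Things in the scene. Friction and masses are not known exactly. Their poses are not given: they have to be found in the camera images.
- feeder_top (a point): Centre of the top face of the screw feeder, a grey housing 220 x 280 x 65 mm fixed to the bench. Its x axis points to the feeder's back, y from the lock bolt to the dial, z up. An aluminium screw bowl (100 mm wide, rim 50 mm above the top face) stands 55 mm behind and 45 mm right (-y) of this point. A small plain round knob behind the dial is not used.
- dial_grip (a point): Grip point on the dial's handle, on its vertical axis: a black bar 50 mm long (this point's x axis), 14 mm thick (its y axis) and 37 mm high on a round flange 60 mm wide. The point is 15 mm below the bar's top and 22 mm above the flange. It sits on its shaft at no particular angle, with 57 degrees of loose play: at first it turns freely by an unknown 0 to 57 degrees. Grip it hard (40 N).
- dial_axis (a point): Fixed point on the dial's axis, on top of its flange (14 mm above the feeder's top face), 45 mm in front and 75 mm left (+y) of the feeder's centre; axes as feeder_top. Turning clockwise from above opens the gate, a click for each 18 degrees of the shaft; turned back beyond the start it meets a stop. From start to fourth click the bar turns about 63 to 120 degrees, 18 per click after the first.
- gate (a joint): Gate travel in metres: 0.00002 per click, 0.00008 at four; far finer than the reading's error. A click is felt as a moment about the dial's axis that rises over 9 degrees to 0.1-0.5 N m, then drops to nothing as the shaft jumps ahead of the bar into its next notch; the next 9 degrees are free. Go on 3 degrees past the drop, and let go only where it turns freely: a loaded shaft falls back.
- bolt: Lock bolt with an upright tab of plain steel, 30 mm wide (x), 14 mm thick (y) and 30 mm high, between low guides (9 mm); the origin is the tab's centre, 22 mm above the feeder's top face, 45 mm in front and 81 to 85 mm right of the feeder's centre. Axes as feeder_top. Pushed along +y, towards the dial, it slides with about 3 N of drag to a hard stop 60 mm right of the feeder's centre (fully home) and stays where it is left.
- clear_box_o (a point): Closed clear box of brass screws, 60 x 80 x 27 mm, on the bench in front of the feeder. Bystander, to be left alone; the point is the centre of its underside.
- cream_tray_o (a point): Open cream tray of screws, 80 x 110 x 32 mm, on the bench in front of the feeder. Bystander, to be left alone; the point is the centre of its underside.
- top_box_o (a point): Small closed clear box, 45 x 45 x 21 mm, on the feeder's top face at the back left, behind the dial. Bystander, to be left alone; the point is the centre of its underside.
- driver_o (a point): Screwdriver 150 mm long, lying on the bench left of the feeder. Bystander, to be left alone; the point is the centre of its underside.
- watch_o (a point): Wristwatch laid flat, 175 mm long and 11 mm high, on the bench right of the feeder. Bystander, to be left alone; the point is the centre of its underside.
- loupe_o (a point): Black eye loupe, a cup 38 mm wide and 30 mm high, on the bench right of the feeder. Bystander, to be left alone; the point is the centre of its underside.

How it is judged:
On the way, in this order (a step that is already met when the one before it is completed fails the run):
1. the dial has been turned by exactly four clicks with the lock bolt still drawn back (value of joint gate between 7.3e-05 and 8.7e-05 m and y of bolt in the frame of feeder_top below -0.075 m), for 0.2 s.
2. the lock bolt is fully home (value of joint gate between 7.3e-05 and 8.7e-05 m and y of bolt in the frame of feeder_top above -0.0615 m), for 0.2 s.
At the end, for the whole second after the job is handed in: The gate stands at four clicks (0.08 mm, within 0.007 mm, so in its fourth notch), and the lock bolt is fully home (within 1.5 mm of its stop) and at rest (all of step 2 and linear speed of bolt below 0.005 m/s); the robot touches nothing.
It fails at once if the dial is turned on to a fifth click (value of joint gate above 9.2e-05 m).
It fails at once if the bolt's tab is pushed with more than 25 N (contact force between anything else and bolt above 25 N).
It fails at once if a bystander is moved by more than 20 mm (distance of any of clear_box_o, cream_tray_o, top_box_o, driver_o, watch_o, loupe_o from where it was at the start of the episode above 0.02 m).
It also fails if it takes over 72 s, if anything falls off the work surface, if the arm or the gripper's body presses on something with over 40 N, if the wrist force passes 120 N, or if a joint passes its speed limit or range.

## Working session

There is one attempt and no reset: what is moved stays moved. The work goes in short steps, Python scripts to look and compute and a tool call to move; the robot and the scene stay as the last step left them, time stands still between calls to the robot, and variables do not carry over. Pictures are saved under pics/ and viewed, at most 10 in all, crops included, and the job is handed in when it is done.

Besides the shell and the picture viewer there is one more tool, called after "Emit:" as name(argument=value, ...) on one line, values as JSON. apply_moves: Moves the arm, as the interface text tells. Its arguments: {"type":"object","properties":{"steps":{"type":"array"},"squeeze":{"type":"number"}},"required":["steps"]}

```bash
mkdir -p pics; cat > h.py <<'E'
import numpy as np, cv2
from scipy.spatial.transform import Rotation as R
from cell import ctrl
def rot(q): return R.from_quat([q[1],q[2],q[3],q[0]]).as_matrix()
def cam(s):
    a=np.array(s["attitude"]); 
    return (a if a.shape==(3,3) else rot(a)), np.array(s["xyz"])
def cloud(s):
    d=s["depth"];h,w=d.shape;f=h/2/np.tan(np.radians(s["fov_y"])/2)
    v,u=np.mgrid[:h,:w]
    M,t=cam(s)
    return np.stack([(u-s["cx"])/f*d,(v-s["cy"])/f*d,d],-1)@M.T+t
def snap(n,fn=None):
    s=ctrl.snapshot(n)
    if fn: cv2.imwrite("pics/"+fn+".png",s["image"][:,:,::-1])
    return s
def find(n,s,th):
    M,t=cam(s)
    return [(round(r["score"],2),np.round(M@np.array(r["position"])+t,4)) for r in ctrl.find_in(n,th)]
E
python3 - <<'E'
from h import *
st=ctrl.state();print(st);print(ctrl.tip_extent)
for n in("scene","top"):
    s=snap(n,n+"0");print(n,s["xyz"],s["attitude"],s["fov_y"])
    for th in("feeder_top","dial_grip","bolt","top_box_o","cream_tray_o","clear_box_o"):
        print(th,find(n,s,th)[:2])
a=cv2.imread("pics/top0.png");b=cv2.imread("pics/scene0.png")
E
```

```text
{'time_s': 0.0, 'q': array([-1.27827034e+00,  2.63519203e-01, -4.89482804e-02,  1.25942171e+00,
       -6.40296442e-06,  1.41549690e+00]), 'joint_vel': array([-0.0004735 ,  0.00041843, -0.00178383, -0.00151841,  0.00094698,
       -0.00151239]), 'joint_torque': array([-2.27725526e-03, -6.37622809e+01,  3.84569228e+01,  1.36562917e-02,
       -2.19873596e-04,  1.03284421e-05]), 'tool_pos': array([ 0.22724366, -0.4729717 ,  0.24982286]), 'tool_rot': array([-5.44925528e-04,  9.75035967e-01,  2.22046313e-01, -4.06569462e-05]), 'force': array([-0.45345854, -0.07859819,  1.20306075]), 'moment': array([-0.0043471 ,  0.00124924,  0.01310082]), 'finger_force': 0.0, 'opening': 0.08544273316061482}
0.019
scene [0.93527487 0.53079463 0.66802683] [-0.12442341  0.30913076  0.86380953 -0.37787575] 57.51434548973218
feeder_top [(0.94, array([0.5564, 0.1524, 0.0599]))]
dial_grip [(0.68, array([0.4985, 0.1996, 0.0829])), (0.66, array([0.352 , 0.2277, 0.0275]))]
bolt [(0.61, array([0.4881, 0.0598, 0.0654]))]
top_box_o [(0.84, array([0.6195, 0.1689, 0.0892]))]
cream_tray_o [(0.8, array([0.3314, 0.071 , 0.0144]))]
clear_box_o [(0.74, array([0.3559, 0.2296, 0.0257]))]
top [0.4282538  0.01507834 0.95784463] [-0.03700061  0.71321398 -0.69895355  0.03769235] 47.415922202696265
feeder_top [(0.76, array([0.5248, 0.108 , 0.0658]))]
dial_grip [(0.58, array([0.488 , 0.1918, 0.0817]))]
bolt [(0.81, array([0.492 , 0.079 , 0.0724])), (0.6, array([0.5265, 0.1115, 0.0641]))]
top_box_o [(0.83, array([0.6134, 0.1637, 0.0846]))]
cream_tray_o [(0.61, array([0.3349, 0.0671, 0.0025]))]
clear_box_o [(0.96, array([0.348 , 0.2233, 0.0296]))]
```

```bash
python3 - <<'E'
from h import *
s=snap("top");P=cloud(s);z=P[...,2]
im=s["image"][:,:,::-1]
m=(np.abs(z-0.065)<0.006)&(P[...,0]>.35)&(P[...,0]<.72)&(np.abs(P[...,1]-.11)<.25)
m=cv2.morphologyEx(m.astype(np.uint8),cv2.MORPH_OPEN,np.ones((5,5)))
n,l,st,c=cv2.connectedComponentsWithStats(m);k=1+np.argmax(st[1:,4])
q=P[l==k];r=cv2.minAreaRect((q[:,:2]*1000).astype(np.float32));print(r,np.median(q[:,2]),cv2.boxPoints(r))
# bar: points z > top+0.035 near dial
for lo,hi in((.095,.135),(.073,.085)):
  g=(z>lo)&(z<hi)&(np.hypot(P[...,0]-.49,P[...,1]-.19)<.045)
  b=P[g]
  if len(b)>10: print(len(b),b.mean(0),cv2.minAreaRect((b[:,:2]*1000).astype(np.float32)),np.percentile(b[:,2],[5,50,95]))
v,u=np.where(l==k)
y0,y1,x0,x1=max(v.min()-40,0),v.max()+60,max(u.min()-40,0),u.max()+40
print(x0,y0);cv2.imwrite("pics/topc.png",cv2.resize(im[y0:y1,x0:x1],None,fx=2,fy=2,interpolation=3)[:600,:800])
E
```

```text
((534.541015625, 117.44794464111328), (280.2449951171875, 219.94485473632812), 88.34996795654297) 0.0653381724462534 [[420.57944  -19.449844]
 [640.4331   -25.78305 ]
 [648.50256  254.34573 ]
 [428.64893  260.67896 ]]
266 [0.49088901 0.19185311 0.11393913] ((491.5174255371094, 193.18856811523438), (14.239091873168945, 50.04130554199219), 22.353656768798828) [0.1012895  0.11546443 0.11813979]
578 [0.48994456 0.19074533 0.0792267 ] ((488.55181884765625, 192.20626831054688), (64.41542053222656, 60.039520263671875), 17.78925895690918) [0.07607833 0.07944088 0.08199004]
105 105
```

View pics/topc.png

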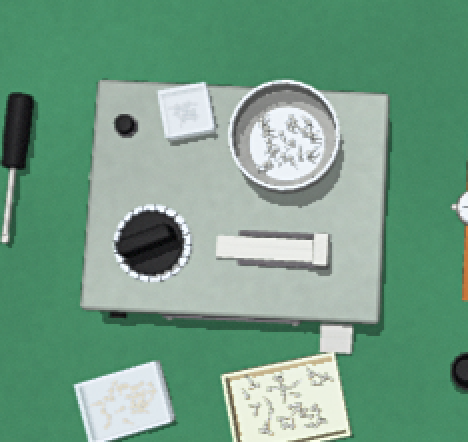

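View pics/scene0.png

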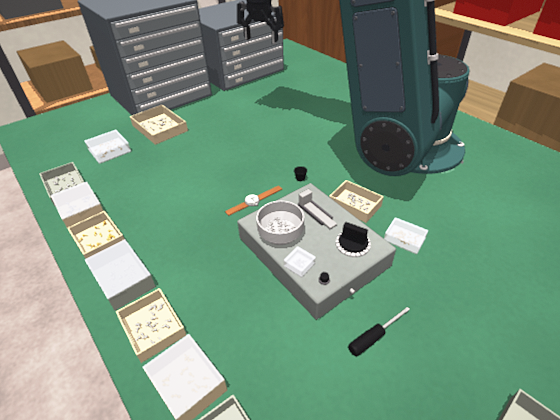

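The top crop (offset 105,105, scale 2) shows the dial at (152,242), with its bar running lower left to upper right. The bolt tab is at (320,248), right of the dial. The scene view shows the same layout, with no obstruction above the feeder. Feeder yaw is about -1.65°, and the bar's long axis lies at 112° in the world. I'm moving over the dial now.

Emit:
apply_moves(steps=[[1,[3.5,-3.24,0],0],[1,[3.5,-3.24,0],0],[1,[3.5,-3.24,0],0],[1,[3.5,-3.24,0],0],[1,[3.5,-3.24,0],0]], squeeze=40)

```text
time_s: 1.38
tool_pos: [0.3152, -0.2501, 0.2504]
tool_rot: [0.0, 0.975, 0.222, 0.0]
force: [0.2, 0.2, 0.1]
opening: 0.0856
finger_force: 0.0
```

Emit:
apply_moves(steps=[[1,[3.5,-3.24,0],0],[1,[3.5,-3.24,0],0],[1,[3.5,-3.24,0],0],[1,[3.5,-3.24,0],0],[1,[3.5,-3.24,0],0]])

```text
time_s: 2.0
tool_pos: [0.4029, -0.0281, 0.2505]
tool_rot: [0.0, 0.975, 0.222, 0.0]
force: [0.7, -0.4, -0.1]
opening: 0.0854
finger_force: 0.0
```

Emit:
apply_moves(steps=[[1,[3.5,-3.24,0],0],[1,[3.5,-3.24,0],0],[1,[3.5,-3.24,0],0],[1,[3.5,-3.24,0],0],[1,[3.5,-3.24,0],0]])

```text
time_s: 2.62
tool_pos: [0.4905, 0.1939, 0.2503]
tool_rot: [0.0, 0.975, 0.222, 0.0]
force: [0.2, -0.7, 0.3]
opening: 0.0852
finger_force: 0.0
```

Emit:
apply_moves(steps=[[1,[0,0,0],-0.18],[1,[0,0,0],-0.18],[1,[0,0,0],-0.18],[1,[0,0,0],-0.18],[1,[0,0,0],-0.18]])

```text
time_s: 3.25
tool_pos: [0.4901, 0.1922, 0.2503]
tool_rot: [-0.0, 0.78, 0.626, -0.0]
force: [0.1, 0.0, -0.4]
opening: 0.0857
finger_force: 0.0
```

Emit:
apply_moves(steps=[[1,[0,0,0],-0.18],[1,[0,0,0],-0.18],[1,[0,0,0],-0.18],[1,[0,0,0],-0.18],[1,[0,0,0],-0.18]])

```text
time_s: 3.88
tool_pos: [0.4901, 0.1922, 0.2503]
tool_rot: [-0.0, 0.429, 0.903, 0.0]
force: [1.2, -0.5, -0.6]
opening: 0.0856
finger_force: 0.0
```

Emit:
apply_moves(steps=[[1,[0,0,0],-0.18],[1,[0,0,0],-0.18],[1,[0,0,0],-0.18],[1,[0,0,0],-0.18],[1,[0,0,0],-0.18]])

```text
time_s: 4.5
tool_pos: [0.4901, 0.1922, 0.2503]
tool_rot: [-0.0, -0.006, 1.0, 0.0]
force: [-0.2, 0.8, -0.6]
opening: 0.0856
finger_force: 0.0
```

Emit:
apply_moves(steps=[[1,[0,0,0],-0.18],[1,[0,0,0],-0.18],[1,[0,0,0],-0.18],[1,[0,0,0],-0.18],[1,[0,0,0],-0.18]])

```text
time_s: 5.12
tool_pos: [0.4901, 0.1922, 0.2503]
tool_rot: [0.0, -0.44, 0.898, -0.0]
force: [-0.7, 0.4, -0.0]
opening: 0.0852
finger_force: 0.0
```

Emit:
apply_moves(steps=[[1,[0,0,0],-0.18],[1,[0,0,0],-0.18],[1,[0,0,0],-0.18],[1,[0,0,0],-0.18],[1,[0,0,0],-0.18]])

```text
time_s: 5.75
tool_pos: [0.4901, 0.1922, 0.2503]
tool_rot: [-0.0, 0.787, -0.617, 0.0]
force: [-0.1, -0.3, 0.4]
opening: 0.0853
finger_force: 0.0
```

```bash
cat > st.py <<'E'
from h import *
s=ctrl.state();M=rot(s["tool_rot"])
yaw=np.degrees(np.arctan2(M[1,0],M[0,0]))
print("t",round(s["time_s"],2),"p",np.round(s["tool_pos"]*1000,1),"yaw",round(yaw,2),"z",np.round(M[:,2],3),"q6",round(s["q"][5],3),"F",np.round(s["force"],1),"Mz",np.round(s["moment"],3),"op",s["opening"],"ff",s["finger_force"])
def go(x,y,z,a=None):
    d=M.T@(np.array([x,y,z])-s["tool_pos"])*100
    print("shift cm",np.round(d,2), "turn",None if a is None else round(np.radians((yaw-a+180)%360-180),3))
E
python3 - <<'E'
from st import *
go(.4916,.1934,.102,-67.65)
w=snap("wrist","w1");P=cloud(w);z=P[...,2]
b=P[(z>.1)&(z<.13)&(np.hypot(P[...,0]-.4916,P[...,1]-.1934)<.04)]
print(len(b),np.percentile(b[:,2],[50,90]) if len(b) else 0, cv2.minAreaRect((b[:,:2]*1000).astype(np.float32)) if len(b) else 0)
c=P[(z>.085)&(z<.11)&(np.hypot(P[...,0]-.487,P[...,1]-.036)<.03)]
print(len(c), np.percentile(c,[5,50,95],axis=0) if len(c) else 0)
E
```

```text
t 5.75 p [490.1 192.2 250.3] yaw -76.17 z [ 0. -0. -1.] q6 -1.593 F [-0.1 -0.3  0.4] Mz [ 0.028 -0.002  0.057] op 0.08533037636998861 ff 0.0
shift cm [-0.08 -0.17 14.83] turn -0.149
920 [0.1176592  0.11878006] ((492.7521667480469, 193.4283447265625), (13.993880271911621, 49.865360260009766), 22.448909759521484)
999 [[0.47519512 0.03090537 0.08897745]
 [0.48849192 0.03911633 0.10360632]
 [0.50172572 0.04353798 0.10519495]]
```

Emit:
apply_moves(steps=[[1,[-0.07,-0.21,0],-0.149],[1,[0,0,4],0],[1,[0,0,4],0],[1,[0,0,3],0],[1,[0,0,2],0]])

```text
time_s: 6.42
tool_pos: [0.4915, 0.1932, 0.1189]
tool_rot: [0.0, 0.828, -0.56, -0.0]
force: [0.1, -0.1, -0.0]
opening: 0.0854
finger_force: 0.0
```

Emit:
apply_moves(steps=[[1,[0,0,1.0],0],[1,[0,0,0.7],0],[0.3,[0,0,0],0],[0.1,[0,0,0],0],[0,[0,0,0],0]], squeeze=40)

```text
time_s: 7.05
tool_pos: [0.4923, 0.1934, 0.1037]
tool_rot: [-0.0, 0.829, -0.559, 0.0]
force: [-0.2, 0.6, 0.3]
opening: 0.032
finger_force: 0.0
```

Emit:
apply_moves(steps=[[0,[0,0,0],0],[0,[0,0,0],0]])

```text
time_s: 7.3
tool_pos: [0.4921, 0.1934, 0.1036]
tool_rot: [-0.0, 0.829, -0.559, 0.0]
force: [-0.6, 0.5, 4.7]
opening: 0.0132
finger_force: 44.9
```

```bash
python3 st.py
```

```text
t 7.3 p [492.1 193.4 103.6] yaw -67.98 z [ 0.  0. -1.] q6 -1.735 F [-0.6  0.5  4.7] Mz [-0.035  0.244  0.048] op 0.013213955339942324 ff 44.89736616611481
```

```bash
cat > r.py <<'E'
from h import *
s=ctrl.state();M=rot(s["tool_rot"])
print("yaw",round(float(np.degrees(np.arctan2(M[1,0],M[0,0]))),2),"Mz",round(s["moment"][2],3),"t6",round(s["joint_torque"][5],3),"F",np.round(s["force"],1),"p",np.round(s["tool_pos"]*1000,1),"t",round(s["time_s"],2))
E
python3 r.py
```

```text
yaw -67.98 Mz 0.048 t6 -0.011 F [-0.6  0.5  4.7] p [492.1 193.4 103.6] t 7.3
```

Emit:
apply_moves(steps=[[0,[0,0,0],0.052],[0,[0,0,0],0]])

```text
time_s: 7.55
tool_pos: [0.4921, 0.1933, 0.1036]
tool_rot: [-0.0, 0.814, -0.581, 0.0]
force: [-0.9, -0.2, 5.2]
opening: 0.0133
finger_force: 44.9
```

```bash
python3 r.py
```

```text
yaw -71.0 Mz 0.02 t6 0.424 F [-0.9 -0.2  5.2] p [492.1 193.3 103.6] t 7.55
```

Emit:
apply_moves(steps=[[0,[0,0,0],0.052],[0,[0,0,0],0]])

```text
time_s: 7.8
tool_pos: [0.4921, 0.1933, 0.1036]
tool_rot: [-0.0, 0.799, -0.602, 0.0]
force: [-1.1, -0.5, 5.0]
opening: 0.0133
finger_force: 45.0
```

```bash
python3 r.py
```

```text
yaw -73.98 Mz -0.011 t6 0.425 F [-1.1 -0.5  5. ] p [492.1 193.3 103.6] t 7.8
```

Emit:
apply_moves(steps=[[0,[0,0,0],0.052],[0,[0,0,0],0]])

```text
time_s: 8.05
tool_pos: [0.4921, 0.1933, 0.1036]
tool_rot: [-0.0, 0.783, -0.622, 0.0]
force: [-1.7, 0.1, 5.7]
opening: 0.0135
finger_force: 45.0
```

```bash
python3 r.py
```

```text
yaw -76.96 Mz 0.014 t6 0.425 F [-1.7  0.1  5.7] p [492.1 193.3 103.6] t 8.05
```

Emit:
apply_moves(steps=[[0,[0,0,0],0.052],[0,[0,0,0],0]])

```text
time_s: 8.3
tool_pos: [0.4921, 0.1933, 0.1036]
tool_rot: [-0.0, 0.766, -0.642, 0.0]
force: [-1.8, 0.4, 4.6]
opening: 0.0128
finger_force: 45.0
```

```bash
python3 r.py
```

```text
yaw -79.94 Mz -0.045 t6 0.425 F [-1.8  0.4  4.6] p [492.1 193.3 103.6] t 8.3
```

Emit:
apply_moves(steps=[[0,[0,0,0],0.052],[0,[0,0,0],0]])

```text
time_s: 8.55
tool_pos: [0.4921, 0.1933, 0.1036]
tool_rot: [-0.0, 0.749, -0.662, 0.0]
force: [-2.1, -0.8, 5.5]
opening: 0.0132
finger_force: 45.0
```

```bash
python3 r.py
```

```text
yaw -82.91 Mz 0.099 t6 0.49 F [-2.1 -0.8  5.5] p [492.1 193.3 103.6] t 8.55
```

Emit:
apply_moves(steps=[[0,[0,0,0],0.052],[0,[0,0,0],0]])

```text
time_s: 8.8
tool_pos: [0.4921, 0.1933, 0.1036]
tool_rot: [-0.0, 0.732, -0.681, 0.0]
force: [-1.3, -1.0, 5.5]
opening: 0.0134
finger_force: 45.0
```

```bash
python3 r.py
```

```text
yaw -85.89 Mz 0.056 t6 0.479 F [-1.3 -1.   5.5] p [492.1 193.3 103.6] t 8.8
```

Emit:
apply_moves(steps=[[0,[0,0,0],0.052],[0,[0,0,0],0]])

```text
time_s: 9.05
tool_pos: [0.4921, 0.1933, 0.1036]
tool_rot: [-0.0, 0.714, -0.7, 0.0]
force: [-0.5, 0.1, 5.1]
opening: 0.013
finger_force: 45.0
```

```bash
python3 r.py
```

```text
yaw -88.87 Mz 0.234 t6 0.624 F [-0.5  0.1  5.1] p [492.1 193.3 103.6] t 9.05
```

Emit:
apply_moves(steps=[[0,[0,0,0],0.052],[0,[0,0,0],0]])

```text
time_s: 9.3
tool_pos: [0.4921, 0.1934, 0.1036]
tool_rot: [0.0, -0.696, 0.718, -0.0]
force: [-1.6, 0.5, 5.6]
opening: 0.0133
finger_force: 45.0
```

```bash
python3 r.py
```

```text
yaw -91.85 Mz -0.039 t6 0.422 F [-1.6  0.5  5.6] p [492.1 193.4 103.6] t 9.3
```

Emit:
apply_moves(steps=[[0,[0,0,0],0.052],[0,[0,0,0],0]])

```text
time_s: 9.55
tool_pos: [0.492, 0.1933, 0.1036]
tool_rot: [0.0, -0.677, 0.736, -0.0]
force: [-1.3, -0.6, 5.2]
opening: 0.0135
finger_force: 45.0
```

```bash
python3 r.py
```

```text
yaw -94.84 Mz -0.019 t6 0.426 F [-1.3 -0.6  5.2] p [492.  193.3 103.6] t 9.55
```

Emit:
apply_moves(steps=[[0,[0,0,0],0.052],[0,[0,0,0],0]])

```text
time_s: 9.8
tool_pos: [0.492, 0.1933, 0.1036]
tool_rot: [0.0, -0.657, 0.754, -0.0]
force: [-1.2, -0.6, 5.6]
opening: 0.0134
finger_force: 45.0
```

```bash
python3 r.py
```

```text
yaw -97.82 Mz -0.02 t6 0.425 F [-1.2 -0.6  5.6] p [492.  193.3 103.6] t 9.8
```

Emit:
apply_moves(steps=[[0,[0,0,0],0.052],[0,[0,0,0],0]])

```text
time_s: 10.05
tool_pos: [0.492, 0.1933, 0.1036]
tool_rot: [0.0, -0.638, 0.77, -0.0]
force: [-1.3, -0.9, 5.8]
opening: 0.0133
finger_force: 45.0
```

```bash
python3 r.py
```

```text
yaw -100.79 Mz 0.067 t6 0.484 F [-1.3 -0.9  5.8] p [492.  193.3 103.6] t 10.05
```

Emit:
apply_moves(steps=[[0,[0,0,0],0.035],[0,[0,0,0],0]])

```text
time_s: 10.3
tool_pos: [0.492, 0.1934, 0.1036]
tool_rot: [0.0, -0.624, 0.781, -0.0]
force: [-1.6, -0.2, 5.7]
opening: 0.0134
finger_force: 45.0
```

```bash
python3 r.py
```

```text
yaw -102.77 Mz 0.121 t6 0.372 F [-1.6 -0.2  5.7] p [492.  193.4 103.6] t 10.3
```

Emit:
apply_moves(steps=[[0,[0,0,0],0.035],[0,[0,0,0],0]])

```text
time_s: 10.55
tool_pos: [0.492, 0.1933, 0.1036]
tool_rot: [0.0, -0.61, 0.792, -0.0]
force: [-1.0, 0.4, 6.0]
opening: 0.0135
finger_force: 45.1
```

```bash
python3 r.py
```

```text
yaw -104.77 Mz 0.152 t6 0.502 F [-1.   0.4  6. ] p [492.  193.3 103.6] t 10.55
```

Emit:
apply_moves(steps=[[0,[0,0,0],0.035],[0,[0,0,0],0]])

```text
time_s: 10.8
tool_pos: [0.492, 0.1933, 0.1036]
tool_rot: [0.0, -0.596, 0.803, -0.0]
force: [-2.4, -0.8, 5.1]
opening: 0.0134
finger_force: 45.1
```

```bash
python3 r.py
```

```text
yaw -106.78 Mz 0.131 t6 0.56 F [-2.4 -0.8  5.1] p [492.  193.3 103.6] t 10.8
```

Emit:
apply_moves(steps=[[0,[0,0,0],0.035],[0,[0,0,0],0]])

```text
time_s: 11.05
tool_pos: [0.492, 0.1933, 0.1036]
tool_rot: [0.0, -0.582, 0.813, -0.0]
force: [-1.5, 0.1, 6.1]
opening: 0.0132
finger_force: 45.0
```

```bash
python3 r.py
```

```text
yaw -108.8 Mz 0.058 t6 0.28 F [-1.5  0.1  6.1] p [492.  193.3 103.6] t 11.05
```

Emit:
apply_moves(steps=[[0,[0,0,0],0.035],[0,[0,0,0],0]])

```text
time_s: 11.3
tool_pos: [0.492, 0.1934, 0.1036]
tool_rot: [0.0, -0.568, 0.823, -0.0]
force: [-1.7, 0.2, 5.7]
opening: 0.0136
finger_force: 45.0
```

```bash
python3 r.py
```

```text
yaw -110.8 Mz 0.02 t6 0.282 F [-1.7  0.2  5.7] p [492.  193.4 103.6] t 11.3
```

Emit:
apply_moves(steps=[[0,[0,0,0],0.035],[0,[0,0,0],0]])

```text
time_s: 11.55
tool_pos: [0.492, 0.1934, 0.1036]
tool_rot: [0.0, -0.553, 0.833, -0.0]
force: [-1.6, -0.4, 6.6]
opening: 0.0134
finger_force: 45.0
```

```bash
python3 r.py
```

```text
yaw -112.81 Mz -0.042 t6 0.283 F [-1.6 -0.4  6.6] p [492.  193.4 103.6] t 11.55
```

Emit:
apply_moves(steps=[[0,[0,0,0],0.052],[0,[0,0,0],0.052],[0,[0,0,0],0.035],[0,[0,0,0],0]])

```text
time_s: 12.05
tool_pos: [0.492, 0.1934, 0.1036]
tool_rot: [0.0, -0.494, 0.869, 0.0]
force: [-2.4, -0.1, 5.7]
opening: 0.0134
finger_force: 45.0
```

```bash
python3 r.py
```

```text
yaw -120.77 Mz 0.019 t6 0.367 F [-2.4 -0.1  5.7] p [492.  193.4 103.6] t 12.05
```

Emit:
apply_moves(steps=[[0,[0,0,0],0.035],[0,[0,0,0],0]])

```text
time_s: 12.3
tool_pos: [0.492, 0.1934, 0.1036]
tool_rot: [0.0, -0.479, 0.878, -0.0]
force: [-0.6, 0.2, 5.6]
opening: 0.0128
finger_force: 45.1
```

```bash
python3 r.py
```

```text
yaw -122.76 Mz 0.231 t6 0.476 F [-0.6  0.2  5.6] p [492.  193.4 103.6] t 12.3
```

Emit:
apply_moves(steps=[[0,[0,0,0],0.035],[0,[0,0,0],0]])

```text
time_s: 12.55
tool_pos: [0.4919, 0.1934, 0.1036]
tool_rot: [0.0, -0.463, 0.886, 0.0]
force: [-2.0, 0.3, 6.7]
opening: 0.0136
finger_force: 45.1
```

```bash
python3 r.py
```

```text
yaw -124.78 Mz 0.096 t6 0.362 F [-2.   0.3  6.7] p [491.9 193.4 103.6] t 12.55
```

Emit:
apply_moves(steps=[[0,[0,0,0],0.035],[0,[0,0,0],0]])

```text
time_s: 12.8
tool_pos: [0.492, 0.1934, 0.1036]
tool_rot: [0.0, -0.448, 0.894, 0.0]
force: [-1.9, -0.7, 6.4]
opening: 0.0132
finger_force: 45.0
```

```bash
python3 r.py
```

```text
yaw -126.79 Mz 0.019 t6 0.295 F [-1.9 -0.7  6.4] p [492.  193.4 103.6] t 12.8
```

Emit:
apply_moves(steps=[[0,[0,0,0],0.035],[0,[0,0,0],0]])

```text
time_s: 13.05
tool_pos: [0.4919, 0.1934, 0.1036]
tool_rot: [0.0, -0.432, 0.902, 0.0]
force: [-2.4, -0.1, 6.4]
opening: 0.0132
finger_force: 45.0
```

```bash
python3 r.py
```

```text
yaw -128.8 Mz 0.008 t6 0.282 F [-2.4 -0.1  6.4] p [491.9 193.4 103.6] t 13.05
```

Emit:
apply_moves(steps=[[0,[0,0,0],0.052],[0,[0,0,0],0.035],[0,[0,0,0],0]])

```text
time_s: 13.42
tool_pos: [0.492, 0.1934, 0.1036]
tool_rot: [0.0, -0.393, 0.92, 0.0]
force: [-1.7, -0.2, 5.8]
opening: 0.0135
finger_force: 45.1
```

```bash
python3 r.py
```

```text
yaw -133.78 Mz 0.046 t6 0.298 F [-1.7 -0.2  5.8] p [492.  193.4 103.6] t 13.43
```

Emit:
apply_moves(steps=[[0,[0,0,0],0.052],[0,[0,0,0],0.035],[0,[0,0,0],0]])

```text
time_s: 13.8
tool_pos: [0.4919, 0.1934, 0.1036]
tool_rot: [0.0, -0.352, 0.936, 0.0]
force: [-2.8, -0.4, 5.2]
opening: 0.0134
finger_force: 45.1
```

```bash
python3 r.py
```

```text
yaw -138.76 Mz 0.006 t6 0.33 F [-2.8 -0.4  5.2] p [491.9 193.4 103.6] t 13.8
```

Emit:
apply_moves(steps=[[0,[0,0,0],0.035],[0,[0,0,0],0]])

```text
time_s: 14.05
tool_pos: [0.4919, 0.1934, 0.1036]
tool_rot: [0.0, -0.336, 0.942, 0.0]
force: [-2.5, -0.3, 6.4]
opening: 0.0131
finger_force: 45.1
```

```bash
python3 r.py
```

```text
yaw -140.75 Mz 0.148 t6 0.457 F [-2.5 -0.3  6.4] p [491.9 193.4 103.6] t 14.05
```

Emit:
apply_moves(steps=[[0,[0,0,0],0.035],[0,[0,0,0],0]])

```text
time_s: 14.3
tool_pos: [0.4919, 0.1934, 0.1036]
tool_rot: [0.0, -0.319, 0.948, 0.0]
force: [-2.1, 1.1, 6.3]
opening: 0.0134
finger_force: 45.1
```

```bash
python3 r.py
```

```text
yaw -142.76 Mz 0.08 t6 0.35 F [-2.1  1.1  6.3] p [491.9 193.4 103.6] t 14.3
```

Emit:
apply_moves(steps=[[0,[0,0,0],0.035],[0,[0,0,0],0]])

```text
time_s: 14.55
tool_pos: [0.4919, 0.1934, 0.1036]
tool_rot: [0.0, -0.303, 0.953, 0.0]
force: [-2.8, 1.0, 6.2]
opening: 0.0137
finger_force: 45.1
```

```bash
python3 r.py
```

```text
yaw -144.77 Mz 0.005 t6 0.281 F [-2.8  1.   6.2] p [491.9 193.4 103.6] t 14.55
```

Emit:
apply_moves(steps=[[0,[0,0,0],0.035],[0,[0,0,0],0]])

```text
time_s: 14.8
tool_pos: [0.4919, 0.1934, 0.1036]
tool_rot: [0.0, -0.286, 0.958, 0.0]
force: [-3.1, 0.7, 6.0]
opening: 0.0134
finger_force: 45.1
```

```bash
python3 r.py
```

```text
yaw -146.78 Mz 0.039 t6 0.282 F [-3.1  0.7  6. ] p [491.9 193.4 103.6] t 14.8
```

Emit:
apply_moves(steps=[[0,[0,0,0],0.018],[0,[0,0,0],0],[0.3,[0,0,0],0],[0.5,[0,0,0],0],[0.5,[0,0,0],0]])

```text
time_s: 15.42
tool_pos: [0.492, 0.1933, 0.1032]
tool_rot: [-0.0, -0.277, 0.961, -0.0]
force: [0.2, -0.6, 0.2]
opening: 0.0425
finger_force: 0.0
```

Emit:
apply_moves(steps=[[0.5,[0,0,-0.5],0],[0.5,[0,0,-1],0],[0.5,[0,0,-2],0],[0.5,[0,0,-2],0],[0.5,[0,0,-2],0]])

```text
time_s: 16.05
tool_pos: [0.4921, 0.1933, 0.1797]
tool_rot: [0.0, -0.277, 0.961, -0.0]
force: [-1.1, -0.2, 0.6]
opening: 0.0428
finger_force: 0.0
```

```bash
python3 - <<'E'
from st import *
s2=snap("top");P=cloud(s2);z=P[...,2]
w=snap("wrist");Q=cloud(w);zq=Q[...,2]
for n,A,Z in(("top",P,z),("wrist",Q,zq)):
  b=A[(Z>.1)&(Z<.125)&(np.hypot(A[...,0]-.492,A[...,1]-.1934)<.04)]
  if len(b)>20:print(n,len(b),cv2.minAreaRect((b[:,:2]*1000).astype(np.float32)))
  c=A[(Z>.095)&(Z<.108)&(np.hypot(A[...,0]-.488,A[...,1]-.037)<.03)]
  if len(c)>5:print("tab",n,len(c),np.median(c[:,2]),cv2.minAreaRect((c[:,:2]*1000).astype(np.float32)),c[:,1].min())
go(.4875,.003,.19,88.35)
E
```

```text
t 16.05 p [492.1 193.3 179.7] yaw -147.79 z [ 0.001  0.    -1.   ] q6 -0.342 F [-1.1 -0.2  0.6] Mz [-0.005 -0.017 -0.001] op 0.0427700591288079 ff 0.0
top 145 ((483.2342834472656, 188.33863830566406), (30.90772247314453, 14.123201370239258), 30.154499053955078)
tab top 133 0.10212631447849252 ((487.18853759765625, 36.39746856689453), (28.85475730895996, 12.692301750183105), 1.24250328540802) 0.029806154771017862
wrist 1576 ((492.349609375, 193.4738311767578), (49.93938446044922, 13.997618675231934), 29.557453155517578)
tab wrist 1483 0.10367446367113967 ((488.1711730957031, 36.83401107788086), (15.386222839355469, 30.16286849975586), 89.32688903808594) 0.029096739051458903
shift cm [ 10.53 -15.86  -1.03] turn 2.162
```

Emit:
apply_moves(steps=[[0.5,[0,0,0],-0.18],[0.2,[0,0,0],-0.18],[0,[0,0,0],-0.18],[0,[0,0,0],-0.18],[0,[0,0,0],-0.18]])

```text
time_s: 16.77
tool_pos: [0.4918, 0.1933, 0.1779]
tool_rot: [-0.0, -0.67, 0.742, 0.0]
force: [-0.4, 0.7, -0.5]
opening: 0.0003
finger_force: 0.0
```

Emit:
apply_moves(steps=[[0,[0,0,0],-0.08],[0,[5,0,0],0],[0,[5,0,0],0],[0,[5,0,0],0],[0,[4.8,-0.17,0],0]])

```text
time_s: 17.4
tool_pos: [0.4876, -0.0062, 0.1781]
tool_rot: [0.0, -0.697, 0.717, 0.0]
force: [0.7, 0.1, 1.2]
opening: 0.0001
finger_force: 0.0
```

Emit:
apply_moves(steps=[[0,[0,0,0],0],[0,[0,0,0],0]])

```text
time_s: 17.65
tool_pos: [0.4879, -0.0045, 0.178]
tool_rot: [-0.0, -0.697, 0.717, 0.0]
force: [0.8, 0.5, 0.1]
opening: 0.0002
finger_force: 0.0
```

```bash
python3 - <<'E'
from st import *
go(.488,-.005,.101,-91.65)
w=snap("wrist","w2")
E
```

```text
t 17.65 p [487.9  -4.5 178. ] yaw -91.67 z [-0.  0. -1.] q6 -1.718 F [0.8 0.5 0.1] Mz [ 0.039 -0.001 -0.012] op 0.00019513156940492588 ff 0.0
shift cm [ 0.06 -0.02  7.7 ] turn -0.0
```

View pics/w2.png

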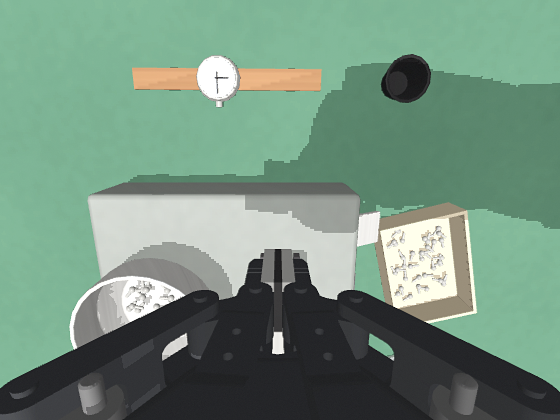

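The picture shows the shut fingertips at (278,262) and the tab just behind them at (278,343). The way down is clear of the bowl (left, about (150,310)).

Emit:
apply_moves(steps=[[0,[0,0,3],0],[0,[0,0,2],0],[0,[0,0,1.5],0],[0,[0,0,1.2],0],[0,[0,0,0],0]])

```text
time_s: 18.32
tool_pos: [0.4877, -0.004, 0.1007]
tool_rot: [-0.0, -0.697, 0.717, 0.0]
force: [0.6, -0.1, 1.0]
opening: -0.0001
finger_force: 0.0
```

Emit:
apply_moves(steps=[[0,[-0.8,0,0],0],[0,[-0.6,0,0],0],[0,[-0.3,0,0],0],[0,[-0.2,0,0],0],[0,[-0.15,0,0],0]])

```text
time_s: 18.95
tool_pos: [0.4886, 0.0159, 0.1013]
tool_rot: [0.0, -0.697, 0.717, -0.0]
force: [0.6, -0.9, 0.1]
opening: -0.0003
finger_force: 0.0
```

Emit:
apply_moves(steps=[[0,[-0.15,0,0],0],[0,[-0.15,0,0],0],[0,[-0.15,0,0],0]])

```text
time_s: 19.32
tool_pos: [0.4888, 0.0201, 0.1013]
tool_rot: [-0.0, -0.697, 0.717, -0.0]
force: [0.0, -4.0, 0.1]
opening: -0.0003
finger_force: 1.6
```

Emit:
apply_moves(steps=[[0,[-0.15,0,0],0],[0,[-0.15,0,0],0],[0,[-0.15,0,0],0]])

```text
time_s: 19.7
tool_pos: [0.4889, 0.0249, 0.1013]
tool_rot: [-0.0, -0.697, 0.717, -0.0]
force: [-0.2, -2.9, 0.1]
opening: -0.0005
finger_force: 1.5
```

```bash
python3 st.py
```

```text
t 19.7 p [488.9  24.9 101.3] yaw -91.64 z [ 0. -0. -1.] q6 -1.658 F [-0.2 -2.9  0.1] Mz [-0.573 -0.007  0.034] op -0.0004722119066506349 ff 1.549404300749302
```

Emit:
apply_moves(steps=[[0,[-0.2,0,0],0],[0,[-0.2,0,0],0],[0,[-0.2,0,0],0],[0,[-0.15,0,0],0],[0,[-0.1,0,0],0]])

```text
time_s: 20.32
tool_pos: [0.4892, 0.0334, 0.1013]
tool_rot: [0.0, -0.697, 0.717, -0.0]
force: [0.7, -3.3, -0.1]
opening: -0.0001
finger_force: 1.5
```

Emit:
apply_moves(steps=[[0,[-0.1,0,0],0],[0,[-0.1,0,0],0],[0,[-0.05,0,0],0],[0,[-0.05,0,0],0]])

```text
time_s: 20.82
tool_pos: [0.4892, 0.0364, 0.1013]
tool_rot: [0.0, -0.697, 0.717, -0.0]
force: [0.0, -3.1, -0.7]
opening: 0.0001
finger_force: 1.5
```

Emit:
apply_moves(steps=[[0,[-0.05,0,0],0],[0,[-0.03,0,0],0],[0,[0,0,0],0]])

```text
time_s: 21.2
tool_pos: [0.4892, 0.0372, 0.1013]
tool_rot: [0.0, -0.697, 0.717, 0.0]
force: [0.1, -2.5, -0.8]
opening: -0.0001
finger_force: 1.3
```

Emit:
apply_moves(steps=[[0,[-0.04,0,0],0],[0,[-0.04,0,0],0],[0,[-0.03,0,0],0]])

```text
time_s: 21.58
tool_pos: [0.4892, 0.0383, 0.1013]
tool_rot: [-0.0, -0.697, 0.717, 0.0]
force: [0.6, -3.0, -0.8]
opening: 0.0
finger_force: 1.5
```

Emit:
apply_moves(steps=[[0,[-0.03,0,0],0],[0,[0,0,0],0]])

```text
time_s: 21.82
tool_pos: [0.4893, 0.0386, 0.1013]
tool_rot: [0.0, -0.697, 0.717, 0.0]
force: [0.3, -3.0, -1.0]
opening: -0.0003
finger_force: 1.3
```

Emit:
apply_moves(steps=[[0,[-0.03,0,0],0],[0,[-0.03,0,0],0]])

```text
time_s: 22.08
tool_pos: [0.4893, 0.0392, 0.1013]
tool_rot: [-0.0, -0.697, 0.717, 0.0]
force: [1.2, -3.3, -1.1]
opening: 0.0
finger_force: 1.5
```

Emit:
apply_moves(steps=[[0,[-0.03,0,0],0],[0,[0,0,0],0]])

```text
time_s: 22.32
tool_pos: [0.4893, 0.0395, 0.1013]
tool_rot: [0.0, -0.697, 0.717, 0.0]
force: [0.3, -3.8, -0.6]
opening: -0.0002
finger_force: 1.3
```

Emit:
apply_moves(steps=[[0,[-0.03,0,0],0],[0,[0,0,0],0]])

```text
time_s: 22.58
tool_pos: [0.4893, 0.0398, 0.1013]
tool_rot: [0.0, -0.697, 0.717, 0.0]
force: [1.3, -2.8, -0.7]
opening: 0.0001
finger_force: 1.4
```

Emit:
apply_moves(steps=[[0,[-0.03,0,0],0],[0,[0,0,0],0]])

```text
time_s: 22.82
tool_pos: [0.4893, 0.0401, 0.1013]
tool_rot: [0.0, -0.697, 0.717, -0.0]
force: [1.4, -3.8, -0.8]
opening: 0.0001
finger_force: 1.4
```

Emit:
apply_moves(steps=[[0,[-0.03,0,0],0],[0,[0,0,0],0]])

```text
time_s: 23.08
tool_pos: [0.4894, 0.0404, 0.1013]
tool_rot: [0.0, -0.697, 0.717, -0.0]
force: [0.8, -3.7, -0.2]
opening: 0.0003
finger_force: 1.4
```

Emit:
apply_moves(steps=[[0,[-0.03,0,0],0],[0,[0,0,0],0]])

```text
time_s: 23.32
tool_pos: [0.4893, 0.0406, 0.1013]
tool_rot: [-0.0, -0.697, 0.717, -0.0]
force: [0.2, -3.5, -0.6]
opening: -0.0
finger_force: 1.6
```

Emit:
apply_moves(steps=[[0,[-0.03,0,0],0],[0,[0,0,0],0]])

```text
time_s: 23.58
tool_pos: [0.4893, 0.0407, 0.1013]
tool_rot: [-0.0, -0.697, 0.717, -0.0]
force: [0.7, -6.1, 0.3]
opening: 0.0001
finger_force: 2.9
```

Emit:
apply_moves(steps=[[0,[-0.02,0,0],0],[0,[0,0,0],0]])

```text
time_s: 23.82
tool_pos: [0.4894, 0.0407, 0.1013]
tool_rot: [-0.0, -0.697, 0.717, -0.0]
force: [1.6, -7.7, 0.0]
opening: 0.0002
finger_force: 3.7
```

The bolt met its stop where expected: the force rose and the tool stopped advancing. Backing off.

Emit:
apply_moves(steps=[[0,[0,0,0],0],[0,[0,0,0],0],[0,[0.5,0,0],0],[0,[1.5,0,0],0],[0,[1,0,0],0]])

```text
time_s: 24.45
tool_pos: [0.4884, 0.0102, 0.1013]
tool_rot: [0.0, -0.697, 0.717, 0.0]
force: [-0.7, 0.1, 0.3]
opening: 0.0001
finger_force: 0.0
```

Emit:
apply_moves(steps=[[0,[0,0,-3],0],[0,[0,0,-4],0],[0,[0,0,-4],0],[0,[0,0,0],0],[0,[0,0,0],0]])

```text
time_s: 25.08
tool_pos: [0.4882, 0.0108, 0.2107]
tool_rot: [-0.0, -0.697, 0.717, 0.0]
force: [0.4, -0.3, 0.5]
opening: -0.0001
finger_force: 0.0
```

```bash
python3 - <<'E'
from st import *
w=snap("scene","s2");A=cloud(w);Z=A[...,2]
b=A[(Z>.1)&(Z<.125)&(np.hypot(A[...,0]-.492,A[...,1]-.1934)<.04)]
print("bar",len(b),cv2.minAreaRect((b[:,:2]*1000).astype(np.float32)))
c=A[(Z>.099)&(Z<.108)&(np.hypot(A[...,0]-.488,A[...,1]-.055)<.025)]
if len(c)>5:print("tab",len(c),np.median(c,axis=0),cv2.minAreaRect((c[:,:2]*1000).astype(np.float32)))
E
```

```text
t 25.07 p [488.2  10.8 210.7] yaw -91.66 z [-0.  0. -1.] q6 -1.687 F [ 0.4 -0.3  0.5] Mz [ 0.005 -0.053 -0.079] op -7.364875966010546e-05 ff 0.0
bar 167 ((493.67266845703125, 193.59815979003906), (49.89230728149414, 14.098495483398438), 29.816333770751953)
tab 61 [0.48866392 0.05886897 0.10150391] ((488.7638854980469, 58.25905990600586), (14.549209594726562, 28.584806442260742), 85.58152770996094)
```

View pics/s2.png

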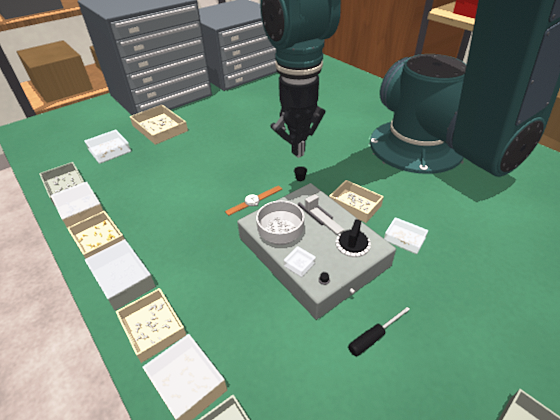

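The picture shows the bolt tab at (312,203), now home, and the bar turned at (353,235). The bystanders haven't moved, and the gripper is clear.

```bash
python3 -c "from cell import ctrl; print(ctrl.job_done())"
```

```text
the job is handed in; nothing more can be done
None
```

I turned the dial until I felt exactly four clicks, pushed the lock bolt to its stop with about 8 N at most, and handed the job in at about 25 s with the gripper clear; no verdict came back.

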